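# Seat the card nest plate in the sealing press

### The job

Someone has left a tablet bottle standing in the bed of the card sealing press: take it out and stand it upright on the table, clear of the press. Then slide the white nest plate off the loading shelf into the bed, far edge down and under the two spring claws, and press its near edge down past the rim so that it lies fully home, flat and square on the bed floor. Do not force or lift the plate off the press, do not knock anything over, and leave the other things on the table where they are.

Things in the scene. Friction and masses are not known exactly. Their poses are not given: they have to be found in the camera images.
- press: Fixed bench press for sealing dose cards. Origin on the table under the centre of its bed, x away from the operator, y to the operator's left, z up; the mm given for its parts are in this frame. Grey base plate x -245..110, y -135..420, top 12 high. Loading shelf x -245..-69, y -135..95, flat, 34 high, then the bed, a pocket 140 x 174.
- bed (a point): Centre of the bed floor (24 high), axes as the press. Pocket x -65..75, y -87..87: near side the shelf's rim (10 above the floor), side walls 42 high, far wall 34 high. The seated plate's origin lies here, up to 2 mm off in y, axes along these; the pocket is 4 mm wider than the plate. The right wall has a short flared mouth on the shelf, x -79..-64, to y -101, 42 high.
- shelf (a point): Point on top of the loading shelf, 34 high, at press x -150, y 0; axes as the press.
- fence (a point): Point on the inner top edge of the straight fence on the left of the shelf: x -150, y 87, 44 high. The fence (x -235..-65, 8 thick) is in line with the bed's left wall: a plate lying against it is square to the bed and can slide straight in.
- rim (a point): Middle of the near rim, where shelf and bed meet: x -69, 34 high. From here the edge falls at 45 degrees by 4 mm to the bed's near wall at x -65.
- claw_l (a point): Lower near edge of the left of two dark steel claws on the far wall (y 55, 36 wide). They reach back over the bed to x 60, underside 35.5, top 45 high. The plate's far edge must pass beneath them, which it can only when dipped to the bed floor, not while the plate is level on the shelf.
- claw_r (a point): The same for the right claw (y -55). Under each claw a spring plunger sticks out from the far wall to x 62 and gives way by up to 12 mm. The two together push back with 2.4 N at first touch, 6 N on the seated plate (3 mm in), and 1.2 N more per further mm.
- head (a point): Centre of the top of the white heating head on the left of the press: x -145..110, y 175..415, 206 high, lever on top to 250. Fixed; keep the arm clear of it.
- plate: White plastic nest plate, 0.32 kg: flange 130 (x) x 170 (y) x 8 mm with a raised deck 12 mm high on it (x -37..55, y -78..78) holding 21 wells, 7 x 3. Too wide to grasp from above. Origin: centre of the flange's underside, x to its far edge, z up. Starts on the loading shelf, a little askew, before the bed. Lower near edge cut off at 45 degrees by 3 mm.
- ledge (a point): Middle of the bare near ledge of the plate (plate x -51, 8 mm above its underside), 28 mm wide, before the deck's near face (plate x -37), good to push on. With its far edge in, the near edge rides on the rim and goes down when the plate is pushed some mm into the plungers and this ledge pressed down; let go sooner, it stays up on the rim's slope. Seated, it is pushed back to the near wall.
- far_edge (a point): Middle of the lower far edge of the plate (plate x 65). The far ledge is 10 mm wide. Slid over the rim, the plate tips this edge down onto the bed floor by itself once its middle is past the rim, unless the near ledge is held down.
- bottle: White tablet bottle, 56 mm diameter up to 72 mm high, shoulder, then a cap 45 mm in diameter from 82 to 100 mm high; about 0.11 kg. Origin at the centre of its underside, z up. It starts standing on the bed floor.
- free_spot (a point): Middle of a patch of table, about 90 mm in radius, that is always clear; a good place to stand the bottle.
- bottle_b: Bystander: larger white tablet bottle, 68 mm diameter, 125 mm high, standing on the table; origin at the centre of its underside.
- bottle_c: Bystander: another white bottle like bottle_b.
- bowl: Bystander: blue plastic bowl, 160 mm across, 75 mm high; origin at the centre of its underside.
- cap: Bystander: white screw cap, 54 mm diameter, 16 mm high, lying on the press's base plate left of the fence; origin at the centre of its underside.
- tray: Bystander: clear counting tray with tablets, 150 x 200 x 22 mm; origin at the centre of its underside.
- spatula: Bystander: counting spatula, 190 mm long, 26 wide, 10 high, lying flat on the press's base plate in front of the heating head.
- strips: Bystander: pile of blister strips, 112 x 58 x 16 mm; origin at the centre of its underside.

How it is judged:
By the outcome, as a careful person would: the job done as asked, in the order asked, and still so for the second after the job is handed in, with the robot touching nothing.
It also fails if it takes over 67 s, if anything falls off the work surface, if the arm or the gripper's body presses on something with over 40 N, if the wrist force passes 120 N, or if a joint passes its speed limit or range.

### The arm

A 6-joint arm with a two-finger parallel gripper is mounted at the origin on the work surface. World frame = base frame: x ahead of the robot, y to its left, z up, the work surface at z = 0. Lengths are in mm, angles in rad, forces in N, time in s.
With the tool pointing down it reaches from about 300 to 875 mm from the base axis. Payload 4.2 kg.
Tool frame: the origin (TCP) lies at the very end of the fingers, on their centre line; the grasp point (between the pads) lies 19 mm behind it (ctrl.tcp_to_grasp is the distance from the TCP to the grasp point, in mm); z points along the fingers, y is the line along which they close (so a half turn about z gives the same grasp; the last joint's range is limited). The gripper opens to 85 mm and grips with 20 to 120 N. Pads are 22 mm wide; open, the fingers measure 114 mm over their backs; the gripper's body (76 mm by 85 mm) begins 54 mm behind the grasp point. The pads swing forward as they close: fully open they stand 13 mm farther back than shut.
Start: joints at [-1.301, 0.32, 1.565, -0, 1.257, -0.02], TCP at [164.315, -551.037, 231.338] pointing down, gripper open.
Joint ranges: [-3.11, 3.11], [-0.84, 2.01], [0.21, 2.61], [-1.34, 4.49], [0.05, 2.63], [-2.56, 2.56]. Speed limits (rad/s): [2.57, 2.57, 3.14, 3.14, 3.14, 3.14].

### API

Orientations are given as a unit quaternion [x, y, z, w].
In Python, from plant import readout, get_image, ctrl gives the robot as it stands.
- The arm moves only by the shell command python3 -m handwheel 'ROWS' [FORCE]. ROWS is JSON, one flat list of numbers, 7 for each row, row after row: the shift along the tool's x, y, z in m, then the turn, a rotation vector about the tool's x, y, z in rad, then the finger opening in m, from 0 to 0.0854. A call has 1 to 20 rows; each row is the pose to reach, as a shift and turn from the pose commanded when the call began, along the tool's axes at that moment; what a row does not reach only later rows make up. A row lasts 1/12 s, in which the tool goes at most 41.7 mm and 7.16 degrees, less where a joint would pass 70% of its speed; a pose out of reach is approached as far as the arm can. A call with a gripper value outside its range is refused whole. The fingers move at their own pace and stop on an object; FORCE is the grip in N (left out, the last holds). Time passes only in rows, so rows that repeat a pose let the fingers close. It gives the time, the measured TCP pose, the force, the opening and the grip force at its end, in the units of the state.
- readout.read_state(): the state, without advancing time (a new reading comes with each control period).
- get_image(name): name is "scene" or "side" or "wrist"; returns a dict with "color" (480x640x3 uint8, blue, green, red), "depth" (480x640 float32, mm along the optical axis (not along the pixel's ray), 0 where there is no reading), "mtx" (3x3 intrinsics, pixels), "pose" (4x4, takes a point from camera to world coordinates); the wrist camera has in their place "T_tool_cam" (4x4, takes a point from camera to tool coordinates, whose origin is the TCP and whose axes are the flange's). Camera axes: x right, y down, z forward; pixel columns grow to the right and rows downward; lengths in mm; the calibration is good to about 2 mm. A picture is of the moment at which its call begins: read the wrist's pose just before it.
- ctrl.close_job(): hands the job in; it is judged then, once.
The state is a dict: "t": time; "q": joint angles; "joint_vel": joint speeds; "joint_torque": joint torques, N m; "eef_pos": TCP position; "eef_rot": TCP orientation; "force": force on the tool from outside, world axes, zero at the start; "ft_torque": the same for the moment, N m; "grip_width": opening from 0.0 (shut) to 1.0 (fully open); "gripper_force": force on a finger pad.
Only numpy, scipy, OpenCV 4.12 (cv2) and the standard library are available. Lean on these libraries where they do the work, as an engineer would, in place of code of your own. Each camera call takes 0.05 s, during which the arm holds its last target. There are 200 camera calls.

## Working session

There is one attempt and no reset: what is moved stays moved. The work goes in short steps, Python scripts to look and compute and a shell command to move; the robot and the scene stay as the last step left them, time stands still between calls to the robot, and variables do not carry over. Pictures are saved under pics/ and viewed, at most 10 in all, crops included, and the job is handed in when it is done.

```bash
ls; mkdir -p pics; python3 - <<'E'
from plant import readout,get_image,ctrl
import cv2,numpy as np
np.set_printoptions(suppress=True,precision=4)
print(readout.read_state())
for n in ("scene","side"):
    i=get_image(n); cv2.imwrite(f"pics/{n}0.png",i["color"]); np.savez(f"pics/{n}0.npz",**{k:v for k,v in i.items() if k in("color","depth","mtx","pose")})
    print(n,i["mtx"],i["pose"])
E
```

```text
pics
{'t': 0.0, 'q': array([-1.301 ,  0.3203,  1.5657,  0.    ,  1.2574, -0.02  ]), 'joint_vel': array([ 0.0007,  0.0018,  0.0008,  0.0006, -0.0004, -0.0006]), 'joint_torque': array([  0.001 , -41.5523, -23.4162,   0.0001,   0.0083,  -0.    ]), 'eef_pos': array([ 164.1912, -550.5488,  230.4688]), 'eef_rot': array([ 0.9895,  0.1444, -0.0001, -0.0009]), 'force': array([-0.9353,  0.8308,  0.2344]), 'ft_torque': array([-0.0549, -0.0048, -0.0337]), 'gripper_force': 0.0, 'grip_width': 0.9990561697825695}
scene [[609.2785   0.     315.9631]
 [  0.     609.2785 244.8407]
 [  0.       0.       1.    ]] [[  -0.6027    0.5524   -0.5759 1411.4527]
 [   0.7979    0.4151   -0.437   591.2699]
 [  -0.0024   -0.7229   -0.6909 1258.5991]
 [   0.        0.        0.        1.    ]]
side [[452.0071   0.     317.5014]
 [  0.     452.0071 241.5662]
 [  0.       0.       1.    ]] [[ -0.7987  -0.4153   0.4355   5.3535]
 [ -0.6014   0.5735  -0.5562 497.4077]
 [ -0.0188  -0.7062  -0.7078 902.9254]
 [  0.       0.       0.       1.    ]]
```

View pics/scene0.png

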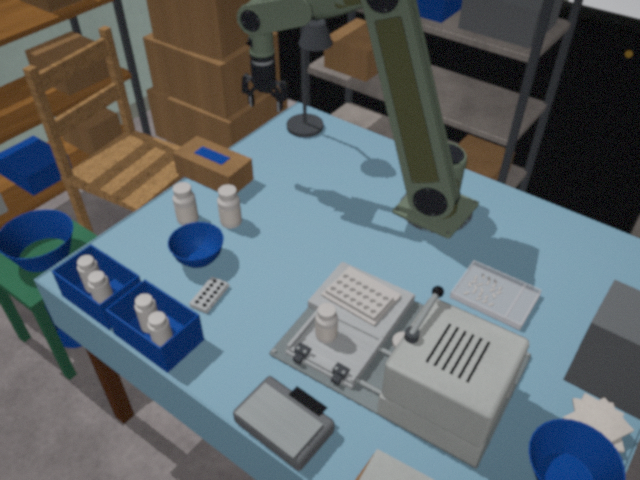

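View pics/side0.png

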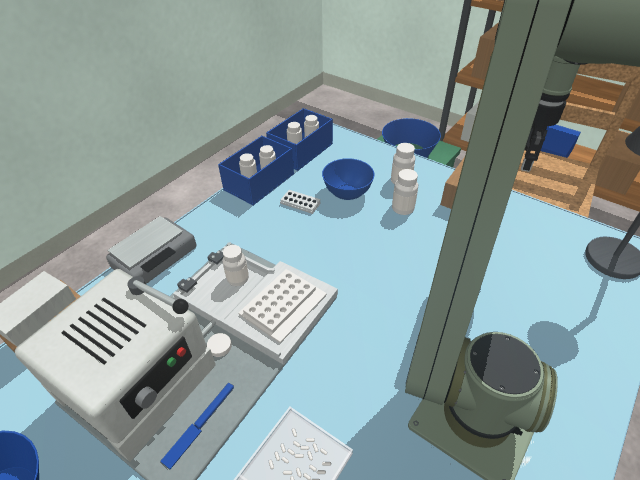

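The pictures show the press in the middle. In the scene view the bottle is at (326,323) and the plate on the shelf at (362,295); in the side view they are at (234,265) and (282,300). Open table lies to the right of the press, around side (370,250). Next I build a top-down height map from the depth.

```bash
cat > h.py <<'E'
import numpy as np,cv2
from scipy.spatial.transform import Rotation as R
np.set_printoptions(suppress=True,precision=3)
def cloud(i,T=None):
    d=np.asarray(i["depth"]);K=i["mtx"];T=i["pose"] if T is None else T
    v,u=np.mgrid[:480,:640]
    p=np.stack([(u-K[0,2])/K[0,0]*d,(v-K[1,2])/K[1,1]*d,d],-1)
    w=p@T[:3,:3].T+T[:3,3]; w[d<=0]=np.nan
    return w
def ray(K,T,uv,z):
    uv=np.atleast_2d(uv).astype(float)
    r=np.c_[(uv[:,0]-K[0,2])/K[0,0],(uv[:,1]-K[1,2])/K[1,1],np.ones(len(uv))]@T[:3,:3].T
    o=T[:3,3]; s=(z-o[2])/r[:,2]
    return (o+s[:,None]*r)[:,:2]
E
python3 - <<'E'
from h import *
H=np.zeros((600,760)); 
for n in("scene","side"):
    i=dict(np.load(f"pics/{n}0.npz")); w=cloud(i).reshape(-1,3); w=w[np.isfinite(w[:,0])]
    # map: x 150..900 , y -450..450 ; 1.25mm px
    m=(w[:,0]>150)&(w[:,0]<900)&(w[:,1]>-500)&(w[:,1]<450)&(w[:,2]<300); w=w[m]
    t=w[np.abs(w[:,2])<6]; print(n,"table z",np.median(t[:,2]))
    r=((900-w[:,0])/1.25).astype(int); c=((450-w[:,1])/1.25).astype(int)
    np.maximum.at(H,(r,c),w[:,2])
    # head top
    t=w[(np.abs(w[:,2]-206)<4)]; 
    print("head",len(t),np.median(t[:,2]), cv2.minAreaRect(t[:,:2].astype(np.float32)))
h=np.clip(H,0,110)/110*175
im=cv2.applyColorMap(h.astype(np.uint8),cv2.COLORMAP_JET)
for k in range(0,760,80): cv2.line(im,(k,0),(k,599),(90,90,90),1)
for k in range(0,600,80): cv2.line(im,(0,k),(759,k),(90,90,90),1)
cv2.imwrite("pics/hmap.png",im)
E
```

```text
scene table z 1.2990394568296324
head 7213 206.47412334386786 ((413.88623046875, 245.186279296875), (729.6730346679688, 283.39556884765625), 28.10874366760254)
side table z 1.699323622125803
head 10057 207.62498210796684 ((609.9398803710938, 352.24462890625), (228.15765380859375, 211.51129150390625), 4.032871723175049)
```

View pics/hmap.png

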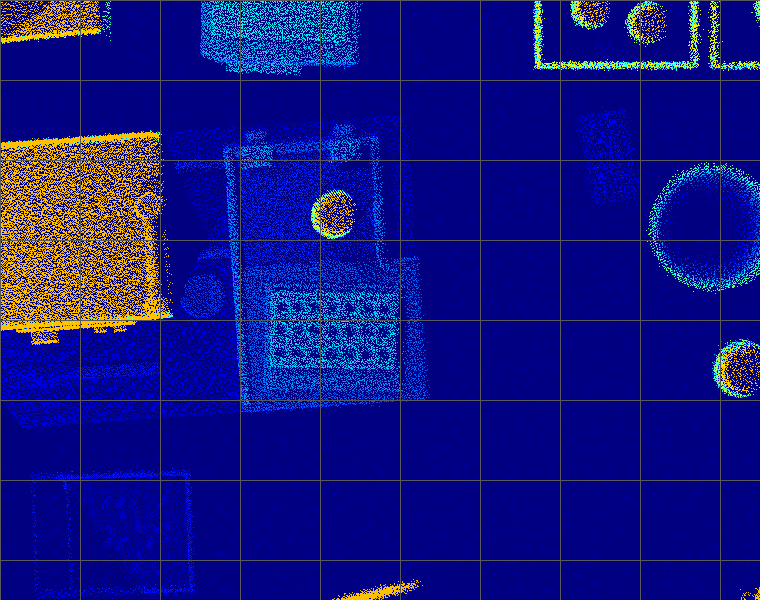

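The height map shows the press yawed about +3.7°, with the bottle near (632,34). The plate is on the shelf, roughly 15 mm off the fence and turned a few degrees from it. I refine these in an approximate press frame.

```bash
python3 - <<'E'
from h import *
yaw=np.radians(3.7); o=np.array([638.,67.])
C=[];
for n in("scene","side"):
    i=dict(np.load(f"pics/{n}0.npz")); w=cloud(i).reshape(-1,3); C.append(w[np.isfinite(w[:,0])&(w[:,2]>6)&(w[:,2]<260)])
def toP(w):
    c,s=np.cos(yaw),np.sin(yaw); d=w[:,:2]-o
    return np.c_[d[:,0]*c+d[:,1]*s,-d[:,0]*s+d[:,1]*c,w[:,2]]
for k in(0,1):
    p=toP(C[k]); print("== cam",k)
    def strip(name,x0,x1,y0,y1,z0,z1,fit):
        m=(p[:,0]>x0)&(p[:,0]<x1)&(p[:,1]>y0)&(p[:,1]<y1)&(p[:,2]>z0)&(p[:,2]<z1); q=p[m]
        if len(q)<20: print(name,len(q));return
        # edges in bins along the long axis
        a,b=(0,1) if fit=='y' else (1,0)
        bins=np.linspace(q[:,a].min(),q[:,a].max(),13); lo=[];hi=[];cc=[]
        for j in range(12):
            s=q[(q[:,a]>=bins[j])&(q[:,a]<bins[j+1])]
            if len(s)>8: cc.append(bins[j:j+2].mean());lo.append(np.percentile(s[:,b],4));hi.append(np.percentile(s[:,b],96))
        f=lambda v:(np.round(np.median(v),1),np.round(np.degrees(np.arctan(np.polyfit(cc,v,1)[0])),2))
        print(name,len(q),"z",np.median(q[:,2]).round(1),"lo",f(lo),"hi",f(hi))
    strip("fence(y87..95)",-225,-85,75,105,40,50,'y')
    strip("rwall top(-87)",-55,70,-110,-75,39,46,'y')
    strip("base right(-135)",-60,100,-150,-110,7,17,'y')
    strip("shelf near(-245)",-265,-225,-130,70,30,38,'x')
    strip("head near(-145)",-160,-120,200,390,203,211,'x')
    strip("head right(175)",-120,90,160,190,203,211,'y')
    strip("bed floor",-60,55,-80,80,20,28,'y')
    strip("claws l",55,90,37,73,42,50,'x'); strip("claws r",55,90,-73,-37,42,50,'x')
    # plate deck
    m=(p[:,0]>-250)&(p[:,0]<-70)&(p[:,1]>-110)&(p[:,1]<84)&(p[:,2]>49)&(p[:,2]<60); q=p[m].astype(np.float32)
    print("deck z",np.median(q[:,2]),cv2.minAreaRect(q[:,:2]))
    strip("deck",-250,-70,-110,82,50,60,'x'); 
    strip("decky",-200,-100,-110,82,50,60,'y')
    strip("flange",-250,-70,-110,82,39,46,'y'); strip("flangex",-250,-70,-70,50,39,46,'x')
    m=(p[:,0]>-60)&(p[:,0]<60)&(p[:,1]>-80)&(p[:,1]<80)&(p[:,2]>112); q=p[m]
    print("bottle top z",np.percentile(q[:,2],50),cv2.minEnclosingCircle(q[:,:2].astype(np.float32)),np.median(q[:,:2],0))
E
```

```text
== cam 0
fence(y87..95) 145 z 44.6 lo (np.float64(85.9), np.float64(-0.6)) hi (np.float64(93.4), np.float64(0.44))
rwall top(-87) 106 z 42.4 lo (np.float64(-95.6), np.float64(0.27)) hi (np.float64(-87.1), np.float64(1.71))
base right(-135) 391 z 12.7 lo (np.float64(-132.8), np.float64(0.52)) hi (np.float64(-111.7), np.float64(0.44))
shelf near(-245) 224 z 34.8 lo (np.float64(-246.8), np.float64(-0.32)) hi (np.float64(-233.2), np.float64(0.58))
head near(-145) 4
head right(175) 132 z 205.5 lo (np.float64(179.4), np.float64(0.35)) hi (np.float64(189.0), np.float64(-0.54))
bed floor 1450 z 24.7 lo (np.float64(-70.8), np.float64(-24.98)) hi (np.float64(74.3), np.float64(-0.33))
claws l 122 z 45.6 lo (np.float64(60.3), np.float64(-3.6)) hi (np.float64(81.9), np.float64(-4.63))
claws r 116 z 46.1 lo (np.float64(59.9), np.float64(2.04)) hi (np.float64(81.7), np.float64(0.16))Traceback (most recent call last):
  File "<stdin>", line 32, in <module>
cv2.error: OpenCV(4.12.0) /io/opencv/modules/imgproc/src/convhull.cpp:143: error: (-215:Assertion failed) total >= 0 && (depth == CV_32F || depth == CV_32S) in function 'convexHull'
```

```bash
python3 - <<'E'
from h import *
yaw=np.radians(3.7); o=np.array([638.,67.])
for n in("scene","side"):
    i=dict(np.load(f"pics/{n}0.npz")); w=cloud(i).reshape(-1,3); w=w[np.isfinite(w[:,0])&(w[:,2]>6)&(w[:,2]<260)]
    c,s=np.cos(yaw),np.sin(yaw); d=w[:,:2]-o
    p=np.c_[d[:,0]*c+d[:,1]*s,-d[:,0]*s+d[:,1]*c,w[:,2]]
    print("==",n)
    def strip(name,x0,x1,y0,y1,z0,z1,fit):
        m=(p[:,0]>x0)&(p[:,0]<x1)&(p[:,1]>y0)&(p[:,1]<y1)&(p[:,2]>z0)&(p[:,2]<z1); q=p[m]
        if len(q)<20: print(name,len(q));return
        a,b=(0,1) if fit=='y' else (1,0)
        bins=np.linspace(q[:,a].min(),q[:,a].max(),13); lo=[];hi=[];cc=[]
        for j in range(12):
            s=q[(q[:,a]>=bins[j])&(q[:,a]<bins[j+1])]
            if len(s)>8: cc.append(bins[j:j+2].mean());lo.append(np.percentile(s[:,b],4));hi.append(np.percentile(s[:,b],96))
        f=lambda v:np.round([np.median(v),np.degrees(np.arctan(np.polyfit(cc,v,1)[0]))],2)
        print(name,len(q),"z",np.median(q[:,2]).round(1),"lo",f(lo),"hi",f(hi))
    strip("fence(y87..95)",-225,-85,82,105,40,50,'y')
    strip("rwall top(-87)",-55,70,-110,-75,39,46,'y')
    strip("shelf near(-245)",-265,-225,-130,70,30,38,'x')
    strip("head near(-145)",-160,-120,200,390,203,211,'x')
    strip("head right(175)",-120,90,160,190,203,211,'y')
    strip("claws l",55,90,37,73,42,50,'x'); strip("claws r",55,90,-73,-37,42,50,'x')
    strip("deck",-250,-70,-75,50,50,60,'x'); strip("decky",-200,-110,-110,82,50,60,'y')
    strip("flange",-230,-85,-110,82,39.5,46,'y'); strip("flangex",-250,-70,-70,50,39.5,46,'x')
    m=(p[:,0]>-250)&(p[:,0]<-70)&(p[:,1]>-110)&(p[:,1]<82)&(p[:,2]>50)&(p[:,2]<60)
    print("deck",cv2.minAreaRect(np.ascontiguousarray(p[m][:,:2],dtype=np.float32)))
    m=(p[:,0]>-60)&(p[:,0]<60)&(p[:,1]>-80)&(p[:,1]<80)&(p[:,2]>118); q=p[m]
    print("bottle top z",np.median(q[:,2]),cv2.minEnclosingCircle(np.ascontiguousarray(q[:,:2],dtype=np.float32)),np.median(q[:,:2],0))
E
```

```text
== scene
fence(y87..95) 145 z 44.6 lo [85.92 -0.6 ] hi [93.42  0.44]
rwall top(-87) 106 z 42.4 lo [-95.64   0.27] hi [-87.14   1.71]
shelf near(-245) 224 z 34.8 lo [-246.84   -0.32] hi [-233.19    0.58]
head near(-145) 4
head right(175) 132 z 205.5 lo [179.44   0.35] hi [189.01  -0.54]
claws l 122 z 45.6 lo [60.25 -3.6 ] hi [81.87 -4.63]
claws r 116 z 46.1 lo [59.92  2.04] hi [81.72  0.16]
deck 1029 z 54.7 lo [-194.62    4.43] hi [-106.13    4.26]
decky 1172 z 54.7 lo [-99.23  -6.37] hi [46.86  1.18]
flange 690 z 43.2 lo [-99.23   8.02] hi [58.64 -3.79]
flangex 460 z 43.2 lo [-225.81    3.16] hi [-91.88   1.26]
deck ((-156.51890563964844, -26.22595977783203), (160.92001342773438, 119.07290649414062), 82.91044616699219)
bottle top z 124.63681100940562 ((-6.975334167480469, -38.68408966064453), 25.12972068786621) [ -5.441 -36.113]
== side
fence(y87..95) 248 z 45.3 lo [88.5   0.55] hi [96.66  0.33]
rwall top(-87) 71 z 43.3 lo [-91.62  52.67] hi [-85.39  50.71]
shelf near(-245) 632 z 35.3 lo [-246.1    -0.35] hi [-226.96    0.78]
head near(-145) 73 z 204.2 lo [-122.98   -1.34] hi [-120.38    0.74]
head right(175) 84 z 206.1 lo [181.4    0.26] hi [189.51   0.04]
claws l 114 z 46.2 lo [58.54  1.57] hi [80.99  4.38]
claws r 82 z 47.1 lo [ 59.16 -14.75] hi [81.07  8.57]
deck 1409 z 55.3 lo [-196.62    4.92] hi [-109.22    5.1 ]
decky 1658 z 55.3 lo [-94.84  -3.6 ] hi [50.97 -1.22]
flange 1099 z 43.6 lo [-91.06  12.66] hi [60.63 -1.61]
flangex 716 z 43.6 lo [-225.58    4.42] hi [-98.67   6.  ]
deck ((-153.20782470703125, -24.25830841064453), (159.65126037597656, 95.322998046875), 84.92865753173828)
bottle top z 125.21213025756668 ((-8.416019439697266, -34.07630157470703), 24.524553298950195) [-11.376 -32.253]<stdin>:16: RankWarning: Polyfit may be poorly conditioned
<stdin>:16: RankWarning: Polyfit may be poorly conditioned
```

```bash
cat >> h.py <<'E'
PY=3.8; PO=np.array([638.,67.])
def P2W(x,y):
    a=np.radians(PY); c,s=np.cos(a),np.sin(a); return PO+np.array([c*x-s*y,s*x+c*y])
def W2P(w):
    a=np.radians(PY); c,s=np.cos(a),np.sin(a); d=np.asarray(w)[...,:2]-PO
    return np.stack([c*d[...,0]+s*d[...,1],-s*d[...,0]+c*d[...,1]],-1)
def go(x,y,z,rel,st=None):
    "press-frame target, tool-x yaw relative to press x (deg), tool down -> shift (m), rotvec"
    from plant import readout
    st=st or readout.read_state(); R0=R.from_quat(st["eef_rot"]); a=np.radians(PY+rel)
    w=np.r_[P2W(x,y),z]; R1=R.from_matrix(np.c_[[np.cos(a),np.sin(a),0],[np.sin(a),-np.cos(a),0],[0,0,-1]])
    print("from P",W2P(st["eef_pos"]).round(1),st["eef_pos"][2].round(1),"->",x,y,z,rel,": shift",R0.inv().apply(w-st["eef_pos"])/1000,"turn",(R0.inv()*R1).as_rotvec())
E
python3 -c "
from h import *
go(-7.5,-36,215,90)"
```

```text
from P [-513.7 -584.8] 230.6 -> -7.5 -36 215 90 : shift [ 0.615 -0.423  0.016] turn [-0.001 -0.001 -1.347]
```

```bash
python3 -m handwheel '[0.615,-0.423,0.016,-0.001,-0.001,-1.347,0.085, 0.615,-0.423,0.016,-0.001,-0.001,-1.347,0.085, 0.615,-0.423,0.016,-0.001,-0.001,-1.347,0.085, 0.615,-0.423,0.016,-0.001,-0.001,-1.347,0.085, 0.615,-0.423,0.016,-0.001,-0.001,-1.347,0.085, 0.615,-0.423,0.016,-0.001,-0.001,-1.347,0.085, 0.615,-0.423,0.016,-0.001,-0.001,-1.347,0.085, 0.615,-0.423,0.016,-0.001,-0.001,-1.347,0.085, 0.615,-0.423,0.016,-0.001,-0.001,-1.347,0.085, 0.615,-0.423,0.016,-0.001,-0.001,-1.347,0.085, 0.615,-0.423,0.016,-0.001,-0.001,-1.347,0.085, 0.615,-0.423,0.016,-0.001,-0.001,-1.347,0.085, 0.615,-0.423,0.016,-0.001,-0.001,-1.347,0.085, 0.615,-0.423,0.016,-0.001,-0.001,-1.347,0.085, 0.615,-0.423,0.016,-0.001,-0.001,-1.347,0.085, 0.615,-0.423,0.016,-0.001,-0.001,-1.347,0.085, 0.615,-0.423,0.016,-0.001,-0.001,-1.347,0.085, 0.615,-0.423,0.016,-0.001,-0.001,-1.347,0.085, 0.615,-0.423,0.016,-0.001,-0.001,-1.347,0.085, 0.615,-0.423,0.016,-0.001,-0.001,-1.347,0.085]'
cat > look.py <<'E'
import sys
from h import *
from plant import readout,get_image
def wrist(name):
    st=readout.read_state(); i=get_image("wrist"); T=np.eye(4); T[:3,:3]=R.from_quat(st["eef_rot"]).as_matrix(); T[:3,3]=st["eef_pos"]
    T=T@i["T_tool_cam"]; cv2.imwrite(f"pics/{name}.png",i["color"]); np.savez(f"pics/{name}.npz",color=i["color"],depth=i["depth"],mtx=i["mtx"],pose=T); i["pose"]=T
    return i
if __name__=="__main__":
    i=wrist(sys.argv[1]); w=cloud(i).reshape(-1,3); w=w[np.isfinite(w[:,0])]; p=W2P(w)
    q=(np.abs(p[:,0]+7)<50)&(np.abs(p[:,1]+36)<45)&(w[:,2]>118)&(w[:,2]<130); print("bottle cap P",cv2.minEnclosingCircle(np.ascontiguousarray(p[q],dtype=np.float32)),np.median(w[q,2]))
    print(readout.read_state()["q"]); go(-7.5,-36,60,90)
E
python3 look.py w1
```

```text
t: 1.77
eef_pos: [633.1, 31.7, 213.9]
eef_rot: [0.682, 0.731, -0.001, -0.0]
force: [0.7, -0.8, 0.1]
grip_width: 1.0
gripper_force: 0.0
bottle cap P ((-8.790451049804688, -33.368804931640625), 22.405498504638672) 123.98245441272296
[ 0.031  0.423  1.448 -0.002  1.273 -0.036]
from P [ -8.1 -36.1] 214.3 -> -7.5 -36 60 90 : shift [0.    0.001 0.154] turn [-0.002  0.002  0.001]
```

View pics/w1.png

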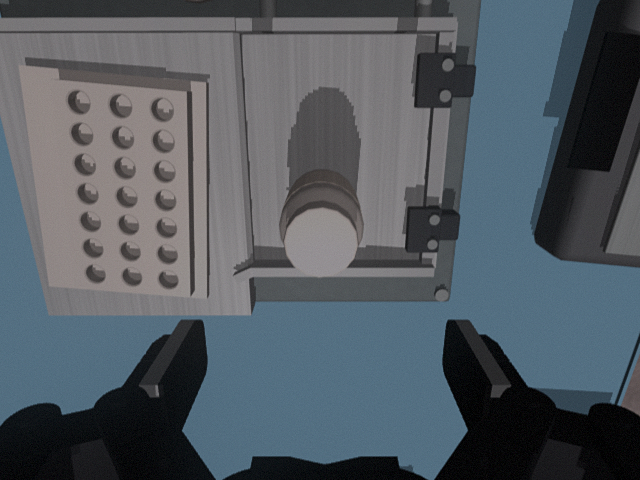

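The wrist view shows the bottle cap at (320,242), the rim line at column 240, and the claws at (445,80) and (432,230). The bottle sits centred between the open fingers. I descend and grip it.

```bash
python3 -m handwheel '[0.002,0,0.04,0,0,0,0.085, 0.002,0,0.08,0,0,0,0.085, 0.002,0,0.115,0,0,0,0.085, 0.002,0,0.14,0,0,0,0.085, 0.002,0,0.152,0,0,0,0.085, 0.002,0,0.152,0,0,0,0.085, 0.002,0,0.152,0,0,0,0.04, 0.002,0,0.152,0,0,0,0.04, 0.002,0,0.152,0,0,0,0.04, 0.002,0,0.152,0,0,0,0.04, 0.002,0,0.152,0,0,0,0.04, 0.002,0,0.152,0,0,0,0.04, 0.002,0,0.152,0,0,0,0.04, 0.002,0,0.152,0,0,0,0.04]' 30
```

```text
t: 2.98
eef_pos: [634.2, 31.6, 66.0]
eef_rot: [0.683, 0.73, 0.001, 0.002]
force: [-0.6, -1.5, 7.2]
grip_width: 0.644
gripper_force: 32.5
```

```bash
python3 -m handwheel '[0,0,-0.01,0,0,0,0.04, 0,0,-0.03,0,0,0,0.04, 0,0,-0.06,0,0,0,0.04, 0,0,-0.09,0,0,0,0.04, 0,0,-0.12,0,0,0,0.04, 0,0,-0.12,0,0,0,0.04, 0,0,-0.12,0,0,0,0.04]'
python3 -c "
from h import *
p=W2P([475,-230]);go(p[0],p[1],150,90)"
```

```text
t: 3.57
eef_pos: [633.7, 32.2, 186.3]
eef_rot: [0.683, 0.73, 0.002, 0.002]
force: [-0.5, -0.1, -2.0]
grip_width: 0.647
gripper_force: 32.4
from P [ -6.6 -34.4] 186.3 -> -182.3249877504042 -285.54439031753884 150 90 : shift [-0.251 -0.176  0.036] turn [ 0.006  0.001 -0.   ]
```

```bash
python3 -m handwheel '[-0.01,-0.007,0,0,0,0,0.04, -0.03,-0.021,0,0,0,0,0.04, -0.057,-0.04,0,0,0,0,0.04, -0.087,-0.061,0,0,0,0,0.04, -0.117,-0.082,0,0,0,0,0.04, -0.147,-0.103,0,0,0,0,0.04, -0.177,-0.124,0,0,0,0,0.04, -0.205,-0.144,0,0,0,0,0.04, -0.228,-0.16,0,0,0,0,0.04, -0.243,-0.17,0,0,0,0,0.04, -0.251,-0.176,0,0,0,0,0.04, -0.251,-0.176,0,0,0,0,0.04, -0.251,-0.176,0,0,0,0,0.04, -0.251,-0.176,0,0,0,0,0.04]'
python3 -c "
from h import *
p=W2P([475,-230]);go(p[0],p[1],46,90)"
```

```text
t: 4.73
eef_pos: [473.7, -229.2, 183.1]
eef_rot: [0.683, 0.73, -0.0, -0.0]
force: [0.4, 0.1, -0.8]
grip_width: 0.646
gripper_force: 32.3
from P [-183.5 -284.6] 183.1 -> -182.3249877504042 -285.54439031753884 46 90 : shift [-0.001  0.001  0.137] turn [-0.  0.  0.]
```

```bash
python3 -m handwheel '[0,0,0.015,0,0,0,0.04, 0,0,0.045,0,0,0,0.04, 0,0,0.08,0,0,0,0.04, 0,0,0.105,0,0,0,0.04, 0,0,0.122,0,0,0,0.04, 0,0,0.13,0,0,0,0.04, 0,0,0.134,0,0,0,0.04, 0,0,0.136,0,0,0,0.04, 0,0,0.138,0,0,0,0.04,0,0,0.138,0,0,0,0.04]'; python3 -m handwheel '[0,0,0.001,0,0,0,0.04,0,0,0.002,0,0,0,0.04,0,0,0.002,0,0,0,0.04,0,0,0.002,0,0,0,0.04]'
```

```text
t: 5.57
eef_pos: [474.4, -230.4, 46.4]
eef_rot: [0.683, 0.73, -0.0, 0.001]
force: [-0.4, 0.1, -1.6]
grip_width: 0.648
gripper_force: 32.3
t: 5.9
eef_pos: [473.7, -230.3, 43.9]
eef_rot: [0.683, 0.73, -0.0, 0.001]
force: [-0.5, -1.1, -1.7]
grip_width: 0.645
gripper_force: 32.3
```

```bash
python3 -m handwheel '[0,0,0.001,0,0,0,0.04,0,0,0.0015,0,0,0,0.04,0,0,0.002,0,0,0,0.04,0,0,0.002,0,0,0,0.04,0,0,0.002,0,0,0,0.04]'; python3 -m handwheel '[0,0,0.001,0,0,0,0.04,0,0,0.0015,0,0,0,0.04,0,0,0.002,0,0,0,0.04,0,0,0.002,0,0,0,0.04]'
```

```text
t: 6.32
eef_pos: [473.6, -230.3, 42.1]
eef_rot: [0.683, 0.73, -0.0, 0.001]
force: [-1.7, 0.1, 5.3]
grip_width: 0.644
gripper_force: 32.7
t: 6.65
eef_pos: [473.7, -230.4, 41.9]
eef_rot: [0.683, 0.73, -0.0, 0.001]
force: [-4.8, 2.1, 19.5]
grip_width: 0.646
gripper_force: 34.0
```

```bash
python3 -m handwheel '[0,0,-0.002,0,0,0,0.04,0,0,-0.002,0,0,0,0.04,0,0,-0.002,0,0,0,0.07,0,0,-0.002,0,0,0,0.085,0,0,-0.002,0,0,0,0.085,0,0,-0.002,0,0,0,0.085,0,0,-0.002,0,0,0,0.085,0,0,-0.002,0,0,0,0.085,0,0,-0.03,0,0,0,0.085,0,0,-0.07,0,0,0,0.085,0,0,-0.11,0,0,0,0.085,0,0,-0.15,0,0,0,0.085,0,0,-0.18,0,0,0,0.085,0,0,-0.18,0,0,0,0.085]'
python3 -c "
from h import *
go(-150,-60,260,90)"
```

```text
t: 7.82
eef_pos: [476.8, -231.6, 226.6]
eef_rot: [0.683, 0.73, 0.002, 0.007]
force: [1.0, -1.2, -0.1]
grip_width: 0.995
gripper_force: 0.0
from P [-180.6 -287.3] 226.6 -> -150 -60 260 90 : shift [ 0.227  0.031 -0.035] turn [ 0.012  0.009 -0.   ]
```

```bash
python3 -m handwheel '[0.039,0.019,-0.006,0,0,0,0.085,0.078,0.037,-0.012,0,0,0,0.085,0.117,0.056,-0.018,0,0,0,0.085,0.156,0.074,-0.024,0,0,0,0.085,0.195,0.093,-0.03,0,0,0,0.085,0.23,0.11,-0.035,0,0,0,0.085,0.25,0.11,-0.035,0,0,0,0.085,0.25,0.11,-0.035,0,0,0,0.085,0.25,0.11,-0.035,0,0,0,0.085,0.25,0.11,-0.035,0,0,0,0.085,0.25,0.11,-0.035,0,0,0,0.085]'
cat > m2.py <<'E'
import sys
from look import *
s=get_image("side"); w=cloud(s).reshape(-1,3); q=w[(np.hypot(w[:,0]-475,w[:,1]+230)<60)&(w[:,2]>90)]
if len(q): print("bottle now: z",np.median(q[:,2]),cv2.minEnclosingCircle(np.ascontiguousarray(q[:,:2],dtype=np.float32)))
i=wrist(sys.argv[1]); K,T=i["mtx"],i["pose"]; w=cloud(i); p=np.dstack([W2P(w),w[...,2]])
# rectified press-frame colour picture at z=42, 2px/mm
X,Y=np.meshgrid(np.arange(-260,120,.625),np.arange(130,-150,-.625)); 
g=np.stack([P2W(x,y) for x,y in [(0,0),(1,0),(0,1)]]); W=g[0]+X[...,None]*(g[1]-g[0])+Y[...,None]*(g[2]-g[0])
P3=np.dstack([W,np.full(X.shape,42.)]); c=(P3-T[:3,3])@T[:3,:3]
u=c[...,0]/c[...,2]*K[0,0]+K[0,2]; v=c[...,1]/c[...,2]*K[1,1]+K[1,2]
im=cv2.remap(i["color"],u.astype(np.float32),v.astype(np.float32),cv2.INTER_LINEAR); cv2.imwrite(f"pics/{sys.argv[1]}_r.png",im)
q=p.reshape(-1,3)
def med(n,x0,x1,y0,y1,z0,z1,ax):
    m=(q[:,0]>x0)&(q[:,0]<x1)&(q[:,1]>y0)&(q[:,1]<y1)&(q[:,2]>z0)&(q[:,2]<z1); s=q[m]
    if len(s)<50: print(n,len(s)); return
    o=1-ax; b=np.linspace(s[:,o].min(),s[:,o].max(),11); L=[];
    for j in range(1,9):
        t=s[(s[:,o]>=b[j])&(s[:,o]<b[j+1])]
        if len(t)>5: L.append([(b[j]+b[j+1])/2,*np.percentile(t[:,ax],[2,98])])
    L=np.array(L); sl=[np.degrees(np.arctan(np.polyfit(L[:,0],L[:,k],1)[0])) for k in(1,2)]
    print(n,len(s),"z %.1f"%np.median(s[:,2]),"lo %.1f hi %.1f"%tuple(np.median(L[:,1:],0)),"slope %.2f %.2f"%tuple(sl))
med("fence y87..95",-225,-85,82,102,41,48,1)
med("rwall",-55,70,-105,-80,39,46,1)
med("lwall",-55,70,80,105,39,46,1)
med("shelf near -245",-260,-228,-125,70,30,38,0)
med("shelf right -135",-235,-90,-150,-112,30,38,1)
med("claw l 60",50,95,40,70,42,50,0); med("claw r",50,95,-70,-40,42,50,0)
med("deck x",-250,-20,-70,40,50,60,0); med("deck y",-190,-110,-120,84,50,60,1)
med("flange x",-250,-20,-70,40,39,46,0); med("flange y",-215,-110,-125,84,39,46,1)
E
python3 m2.py w2
```

```text
t: 8.73
eef_pos: [566.5, 25.5, 253.9]
eef_rot: [0.684, 0.73, -0.001, 0.0]
force: [-0.4, -0.1, -0.3]
grip_width: 0.995
gripper_force: 0.0
bottle now: z 101.00034373006685 ((473.6983642578125, -229.18231201171875), 23.465282440185547)
fence y87..95 2237 z 44.1 lo 89.6 hi 97.4 slope 0.34 0.29
rwall 1295 z 41.9 lo -91.2 hi -83.2 slope -0.16 0.37
lwall 1994 z 42.0 lo 90.5 hi 98.2 slope 0.29 0.10
shelf near -245 4093 z 34.2 lo -246.7 hi -231.8 slope -0.16 3.87
shelf right -135 2897 z 34.1 lo -132.0 hi -112.5 slope -0.03 -1.39
claw l 60 1301 z 45.1 lo 57.6 hi 81.4 slope -0.56 0.34
claw r 921 z 45.0 lo 58.2 hi 82.2 slope 0.25 -0.16
deck x 11406 z 54.1 lo -197.7 hi -107.9 slope 4.68 5.00
deck y 13337 z 54.0 lo -98.5 hi 53.5 slope -5.06 -4.55
flange x 8395 z 42.8 lo -226.2 hi -97.6 slope 4.90 4.79
flange y 8371 z 43.2 lo -104.0 hi 62.7 slope 1.64 -4.84
```

View pics/w2_r.png

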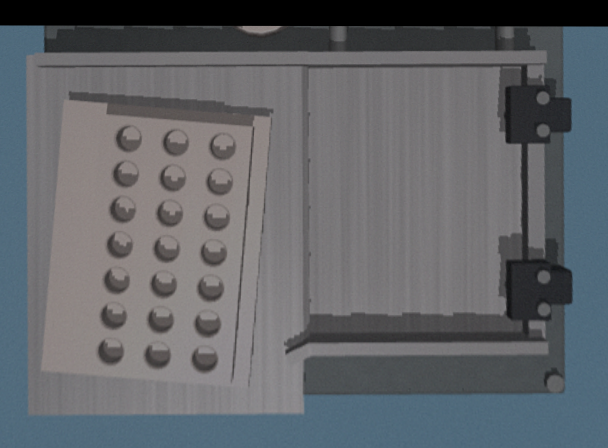

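The rectified view shows the bed empty and the plate at pixels x 42–272, y 95–385. It is turned about −5° against the press and stands about 22–33 mm off the fence. The bottle stands upright on the table, its top at z 101. Next I move to the plate's right side, to push it left against the fence with two part-open fingers.

```bash
sed -i 's/^PY=.*/PY=4.0; PO=np.array([636.4,68.9])/' h.py; python3 -c "
from h import *
go(-155,-145,100,90);go(-155,-145,35,90)"
```

```text
from P [-72.7 -38.5] 254.1 -> -155 -145 100 90 : shift [-0.107 -0.082  0.154] turn [-0.     0.002 -0.006]
from P [-72.7 -38.5] 254.1 -> -155 -145 35 90 : shift [-0.107 -0.082  0.219] turn [-0.     0.002 -0.006]
```

```bash
python3 -m handwheel '[-0.03,-0.023,0,0,0.001,-0.006,0.05,-0.06,-0.046,0.005,0,0.002,-0.006,0.05,-0.09,-0.069,0.02,0,0.002,-0.006,0.05,-0.107,-0.082,0.045,0,0.002,-0.006,0.05,-0.107,-0.082,0.085,0,0.002,-0.006,0.05,-0.107,-0.082,0.125,0,0.002,-0.006,0.05,-0.107,-0.082,0.16,0,0.002,-0.006,0.05,-0.107,-0.082,0.19,0,0.002,-0.006,0.05,-0.107,-0.082,0.205,0,0.002,-0.006,0.05,-0.107,-0.082,0.209,0,0.002,-0.006,0.05,-0.107,-0.082,0.209,0,0.002,-0.006,0.05,-0.107,-0.082,0.209,0,0.002,-0.006,0.05,-0.107,-0.082,0.209,0,0.002,-0.006,0.05]'
python3 -c "
from h import *
go(-155,-145,36,90);go(-155,-125,36,90)"
```

```text
t: 9.92
eef_pos: [493.4, -86.2, 46.9]
eef_rot: [0.681, 0.732, 0.001, 0.001]
force: [0.0, -0.0, -0.7]
grip_width: 0.583
gripper_force: 0.0
from P [-153.5 -144.8] 46.9 -> -155 -145 36 90 : shift [-0.    -0.002  0.011] turn [0.003 0.    0.002]
from P [-153.5 -144.8] 46.9 -> -155 -125 36 90 : shift [ 0.02  -0.002  0.011] turn [0.003 0.    0.002]
```

```bash
python3 -m handwheel '[0,-0.001,0.006,0,0,0,0.05,0,-0.001,0.009,0,0,0,0.05,0,-0.001,0.009,0,0,0,0.05,0.005,-0.001,0.009,0,0,0,0.05,0.011,-0.001,0.009,0,0,0,0.05,0.018,-0.001,0.009,0,0,0,0.05,0.025,-0.001,0.009,0,0,0,0.05,0.030,-0.001,0.009,0,0,0,0.05,0.034,-0.001,0.009,0,0,0,0.05,0.038,-0.001,0.009,0,0,0,0.05,0.040,-0.001,0.009,0,0,0,0.05,0.040,-0.001,0.009,0,0,0,0.05]'
python3 m2.py w3; python3 -c "
from h import *
go(-155,-95,36,90)"
```

```text
t: 10.92
eef_pos: [488.3, -45.4, 36.5]
eef_rot: [0.681, 0.732, 0.0, -0.0]
force: [0.8, -0.5, 0.7]
grip_width: 0.586
gripper_force: 0.2
bottle now: z 100.91721173242104 ((475.58843994140625, -228.07427978515625), 23.527618408203125)
fence y87..95 0
rwall 926 z 41.9 lo -93.7 hi -85.4 slope 0.68 0.87
lwall 0
shelf near -245 11098 z 34.2 lo -245.3 hi -236.0 slope -0.20 -4.11
shelf right -135 10267 z 34.1 lo -133.4 hi -112.4 slope 0.99 0.02
claw l 60 0
claw r 0
deck x 62410 z 54.1 lo -202.1 hi -112.9 slope 1.51 2.29
deck y 60586 z 54.1 lo -83.3 hi 2.6 slope -6.39 0.26
flange x 39140 z 42.8 lo -230.5 hi -102.5 slope 2.03 1.54
flange y 26206 z 43.9 lo -91.5 hi -1.6 slope -4.53 19.56
from P [-156. -104.] 36.4 -> -155 -95 36 90 : shift [0.009 0.001 0.   ] turn [-0.    -0.001  0.002]
```

View pics/w3.png

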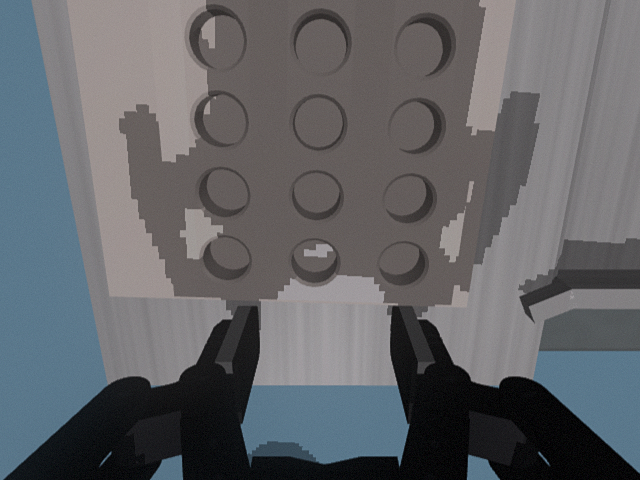

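The image shows both fingertips at the plate's right edge, around (245,305) and (405,308), and the plate already turning square. I continue to the fence in small steps.

```bash
python3 -m handwheel '[0.002,0,0,0,0,0,0.05,0.004,0,0,0,0,0,0.05,0.006,0,0,0,0,0,0.05,0.007,0,0,0,0,0,0.05,0.007,0,0,0,0,0,0.05]'
python3 -m handwheel '[0.001,0,0,0,0,0,0.05,0.0015,0,0,0,0,0,0.05,0.0015,0,0,0,0,0,0.05]'
python3 -m handwheel '[0.001,0,0,0,0,0,0.05,0.0015,0,0,0,0,0,0.05,0.0015,0,0,0,0,0,0.05]'

```

```text
t: 11.43
eef_pos: [487.8, -38.7, 36.4]
eef_rot: [0.681, 0.732, 0.0, -0.0]
force: [0.3, -0.8, 1.0]
grip_width: 0.586
gripper_force: 0.3
t: 11.68
eef_pos: [487.7, -37.3, 36.4]
eef_rot: [0.681, 0.732, 0.0, -0.0]
force: [-0.1, -0.0, 0.7]
grip_width: 0.585
gripper_force: 0.4
t: 11.93
eef_pos: [487.5, -35.8, 36.5]
eef_rot: [0.681, 0.732, 0.0, -0.0]
force: [-0.4, -0.7, -0.5]
grip_width: 0.583
gripper_force: 0.5
```

```bash
python3 -m handwheel '[0.001,0,0,0,0,0,0.05,0.0015,0,0,0,0,0,0.05,0.0015,0,0,0,0,0,0.05]'
python3 -m handwheel '[0.001,0,0,0,0,0,0.05,0.0015,0,0,0,0,0,0.05,0.0015,0,0,0,0,0,0.05]' | grep -E "pos|force"
python3 m2.py w4 | grep -E "deck|flange|shelf|rwall"; python3 -c "
from h import *
go(-155,-95,36,90)"
```

```text
t: 12.18
eef_pos: [487.5, -34.5, 36.5]
eef_rot: [0.681, 0.732, 0.0, 0.0]
force: [0.8, -3.2, 1.4]
grip_width: 0.586
gripper_force: 1.1
eef_pos: [487.6, -34.0, 36.7]
force: [-0.0, -6.5, 1.7]
gripper_force: 3.3
rwall 1068 z 41.9 lo -93.6 hi -85.4 slope -0.70 -0.48
shelf near -245 10101 z 34.2 lo -245.4 hi -237.6 slope -0.33 -5.29
shelf right -135 7643 z 34.1 lo -133.3 hi -112.4 slope -6.64 -0.16
deck x 69968 z 54.1 lo -203.7 hi -114.3 slope -0.25 0.04
deck y 61206 z 54.1 lo -73.7 hi 14.3 slope -3.28 0.47
flange x 43798 z 42.9 lo -232.1 hi -104.0 slope 0.19 -0.41
flange y 24265 z 43.9 lo -75.4 hi 8.7 slope -0.10 1.10
from P [-155.6  -92.3] 36.7 -> -155 -95 36 90 : shift [-0.003  0.001  0.001] turn [0.001 0.001 0.003]
```

The plate is now square against the fence: contact force 6.5 N, edge slopes about 0°. It lies with x0 ≈ −168. I retreat, rise, turn the tool square, and come down over the near ledge.

```bash
python3 -m handwheel '[-0.004,0,0,0,0,0,0.05,-0.012,0,0,0,0,0,0.05,-0.02,0,0,0,0,0,0.05,-0.02,0,-0.03,0,0,0,0.05,-0.02,0,-0.065,0,0,0,0.05,-0.02,0,-0.065,0,0,0,0.05,-0.02,0,-0.065,0,0,0,0.05]'
python3 -c "
from h import *
go(-222,2,100,0);go(-222,2,50,0)"
```

```text
t: 13.12
eef_pos: [490.0, -53.5, 103.0]
eef_rot: [0.681, 0.732, 0.002, 0.001]
force: [0.5, -0.1, -0.6]
grip_width: 0.584
gripper_force: 0.0
from P [-154.6 -111.9] 103.0 -> -222 2 100 0 : shift [ 0.114 -0.067  0.003] turn [ 0.003 -0.003  1.572]
from P [-154.6 -111.9] 103.0 -> -222 2 50 0 : shift [ 0.114 -0.068  0.053] turn [ 0.003 -0.003  1.572]
```

```bash
python3 -m handwheel '[0.02,-0.011,0,0,0,0.12,0.05,0.04,-0.022,0,0,0,0.24,0.05,0.06,-0.034,0,0,0,0.36,0.05,0.08,-0.047,0,0,0,0.48,0.05,0.1,-0.058,0,0,0,0.6,0.05,0.114,-0.067,0,0,0,0.72,0.05,0.114,-0.067,0,0,0,0.84,0.05,0.114,-0.067,0,0,0,0.96,0.05,0.114,-0.067,0,0,0,1.08,0.05,0.114,-0.067,0,0,0,1.2,0.05,0.114,-0.067,0,0,0,1.32,0.05,0.114,-0.067,0,0,0,1.44,0.05,0.114,-0.067,0.003,-0.003,1.55,0.05,0.114,-0.067,0.003,-0.003,1.572,0.05,0.114,-0.067,0.003,-0.003,1.572,0.05,0.114,-0.067,0.003,-0.003,1.572,0.05]'
python3 m2.py w5 | grep -v bottle; python3 -c "
from h import *
go(-222,2,44,0)"
```

```text
fence y87..95 0
rwall 1939 z 41.9 lo -93.3 hi -85.5 slope -0.03 0.14
lwall 0
shelf near -245 6401 z 34.2 lo -245.3 hi -236.3 slope -0.26 -4.78
shelf right -135 9665 z 34.1 lo -133.5 hi -112.5 slope 0.08 -0.05
claw l 60 0
claw r 0
deck x 29953 z 54.1 lo -203.8 hi -114.5 slope -0.12 -0.23
deck y 25801 z 54.1 lo -73.1 hi 7.2 slope -0.34 -4.58
flange x 23252 z 42.9 lo -232.0 hi -104.2 slope -0.10 -0.07
flange y 14972 z 43.7 lo -81.2 hi 8.4 slope 0.30 0.75
from P [-156.5 -111.3] 100.8 -> -222 2 44 0 : shift [ 0.113 -0.065  0.057] turn [-0.002  0.     1.573]$: bad value
```

View pics/w5.png

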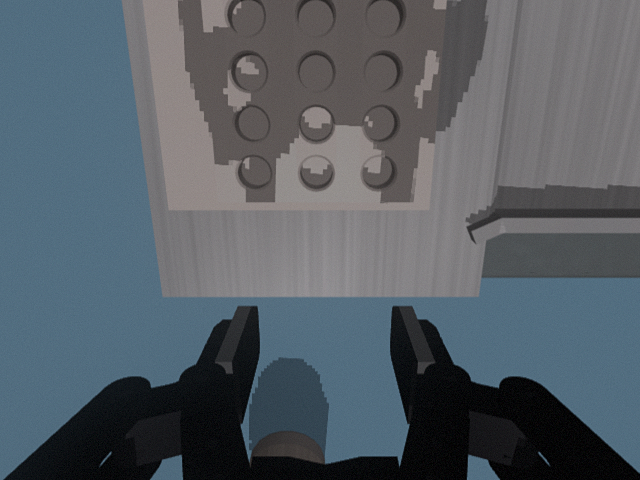

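The move was refused because some rows lacked z. The picture shows the plate square against the fence, its near-right corner at (430,210). I resend the move corrected.

```bash
python3 -m handwheel '[0.02,-0.011,0,0,0,0.12,0.05, 0.04,-0.022,0,0,0,0.24,0.05, 0.06,-0.034,0,0,0,0.36,0.05, 0.08,-0.047,0,0,0,0.48,0.05, 0.1,-0.058,0,0,0,0.6,0.05, 0.114,-0.066,0,0,0,0.72,0.05, 0.114,-0.066,0,0,0,0.84,0.05, 0.114,-0.066,0,0,0,0.96,0.05, 0.114,-0.066,0,0,0,1.08,0.05, 0.114,-0.066,0,0,0,1.2,0.05, 0.114,-0.066,0,0,0,1.32,0.05, 0.114,-0.066,0,0,0,1.44,0.05, 0.114,-0.066,0,0,0,1.55,0.05, 0.114,-0.066,0,0,0,1.572,0.05, 0.114,-0.066,0,0,0,1.572,0.05, 0.114,-0.066,0,0,0,1.572,0.05]'
python3 -c "
from h import *
go(-222,2,44,0)
from plant import readout; print(readout.read_state()['q'])"
```

```text
t: 14.55
eef_pos: [414.2, 56.0, 100.8]
eef_rot: [0.999, 0.036, -0.001, -0.0]
force: [0.4, -0.0, -0.1]
grip_width: 0.589
gripper_force: 0.0
from P [-222.6    2.6] 100.8 -> -222 2 44 0 : shift [0.001 0.001 0.057] turn [-0.001  0.002  0.003]
[0.106 0.216 2.093 0.001 0.834 1.604]
```

```bash
python3 -m handwheel '[0.001,0,0.025,0,0.002,0.003,0.05, 0.001,0,0.045,0,0.002,0.003,0.05, 0.001,0,0.055,0,0.002,0.003,0.05, 0.001,0,0.058,0,0.002,0.003,0.05, 0.001,0,0.058,0,0.002,0.003,0.05, 0.001,0,0.058,0,0.002,0.003,0.05]'
python3 -m handwheel '[0.002,0,0,0,0,0,0.05, 0.004,0,0,0,0,0,0.05, 0.006,0,0,0,0,0,0.05, 0.009,0,0,0,0,0,0.05, 0.012,0,0,0,0,0,0.05, 0.014,0,0,0,0,0,0.05, 0.016,0,0,0,0,0,0.05, 0.016,0,0,0,0,0,0.05]'
python3 - <<'E'
from look import *
i=wrist("w6"); s=get_image("side"); cv2.imwrite("pics/s6.png",cv2.resize(s["color"][220:380,180:400],None,fx=3.5,fy=3.5))
w=cloud(i); q=np.dstack([W2P(w),w[...,2]]).reshape(-1,3)
d=q[(q[:,2]>52)&(q[:,2]<56.5)&(np.abs(q[:,1]-2)<75)&(q[:,0]>-230)]; print("deck x",np.percentile(d[:,0],[1,99]))
go(-222,2,44,0)
E
```

```text
t: 15.05
eef_pos: [416.1, 56.2, 43.7]
eef_rot: [0.999, 0.034, 0.001, -0.0]
force: [0.7, -0.0, -0.2]
grip_width: 0.587
gripper_force: 0.0
t: 15.72
eef_pos: [432.5, 57.3, 43.6]
eef_rot: [0.999, 0.034, 0.002, -0.0]
force: [0.2, -0.0, -0.4]
grip_width: 0.584
gripper_force: 0.0
deck x [-191.993 -101.021]
from P [-204.4    2.7] 43.6 -> -222 2 44 0 : shift [-0.018  0.001 -0.   ] turn [-0.001 -0.003 -0.002]
```

View pics/s6.png

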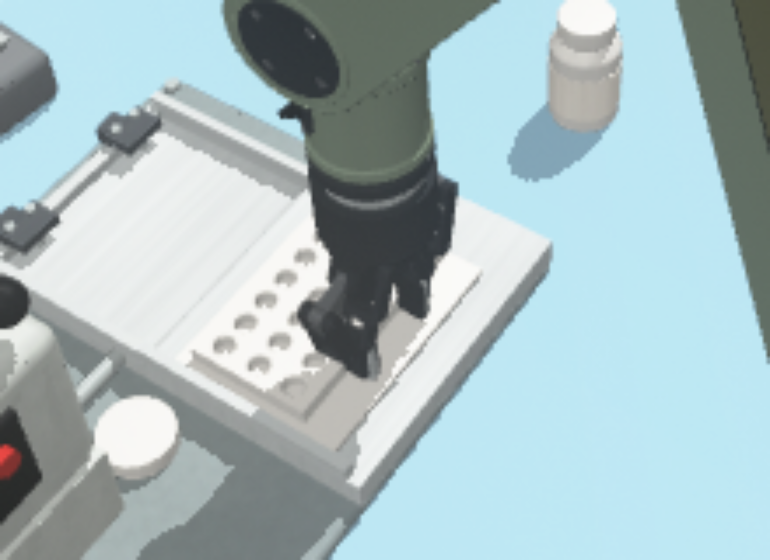

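The side crop shows both fingers on the near ledge against the deck face, around (370,360) and (415,300), and the bottle standing clear at upper right. I push straight in.

```bash
python3 -m handwheel '[0.003,0,0,0,0,0,0.05, 0.008,0,0,0,0,0,0.05, 0.014,0,0,0,0,0,0.05, 0.021,0,0,0,0,0,0.05, 0.028,0,0,0,0,0,0.05, 0.035,0,0,0,0,0,0.05, 0.042,0,0,0,0,0,0.05, 0.049,0,0,0,0,0,0.05, 0.056,0,0,0,0,0,0.05, 0.063,0,0,0,0,0,0.05, 0.069,0,0,0,0,0,0.05, 0.074,0,0,0,0,0,0.05, 0.078,0,0,0,0,0,0.05, 0.08,0,0,0,0,0,0.05, 0.08,0,0,0,0,0,0.05]'
cat > m3.py <<'E'
import sys
from look import *
from plant import readout
i=wrist(sys.argv[1]); w=cloud(i); q=np.dstack([W2P(w),w[...,2]]).reshape(-1,3)
# deck plane: points above 46 within pocket region ahead of tcp
st=readout.read_state(); t=W2P(st["eef_pos"]); print("tcp P",t,st["eef_pos"][2],"F",st["force"])
d=q[(q[:,2]>44.5)&(q[:,2]<75)&(np.abs(q[:,1]-2)<60)&(q[:,0]>t[0]+14)&(q[:,0]<min(t[0]+100,50))]
A=np.c_[d[:,:2],np.ones(len(d))]
c=np.linalg.lstsq(A,d[:,2],rcond=None)[0]
for k in range(4):
    r=d[:,2]-A@c; m=np.abs(r)<2.5; c=np.linalg.lstsq(A[m],d[m,2],rcond=None)[0]
print("deck plane slope deg x %.2f y %.2f"%tuple(np.degrees(np.arctan(c[:2]))),"n",m.sum(),"x range",np.percentile(d[m,0],[.5,99.5]),"z at ends",[float(np.round(c@[x,0,1],1)) for x in np.percentile(d[m,0],[.5,99.5])])
L=[]
for y in range(-50,51,10):
    s=d[m&(np.abs(d[:,1]-y)<5)]
    if len(s)>30: L.append([y,np.percentile(s[:,0],99)])
L=np.array(L); print("far deck edge yaw %.2f"%-np.degrees(np.arctan(np.polyfit(L[:,0],L[:,1],1)[0])))
E
python3 m3.py w7
```

```text
t: 17.07
eef_pos: [512.3, 62.7, 43.8]
eef_rot: [0.999, 0.034, 0.002, -0.0]
force: [-1.0, 0.1, 0.3]
grip_width: 0.586
gripper_force: 0.0
tcp P [-124.544    2.505] 43.79411804626819 F [ 0.024 -0.439 -1.223]
deck plane slope deg x -0.04 y 0.01 n 75473 x range [-110.107  -24.783] z at ends [54.1, 54.0]
far deck edge yaw -0.01
```

```bash
python3 -m handwheel '[0.003,0,0,0,0,0,0.05, 0.007,0,0,0,0,0,0.05, 0.012,0,0,0,0,0,0.05, 0.016,0,-0.001,0,0,0,0.05, 0.02,0,-0.002,0,0,0,0.05, 0.02,0,-0.005,0,0,0,0.05, 0.02,0,-0.009,0,0,0,0.05, 0.02,0,-0.009,0,0,0,0.05, 0.02,0,-0.009,0,0,0,0.05, 0.02,0,-0.009,0,0,0,0.05]'
python3 m3.py w8
```

```text
t: 17.95
eef_pos: [531.4, 64.0, 52.9]
eef_rot: [0.999, 0.034, 0.001, -0.0]
force: [0.7, -0.4, -0.8]
grip_width: 0.588
gripper_force: 0.0
tcp P [-105.211    2.446] 52.753754488310975 F [-0.557 -0.825 -0.857]
deck plane slope deg x -7.45 y 0.01 n 64988 x range [-90.506  -5.466] z at ends [57.0, 45.9]
far deck edge yaw -0.06
```

The plate has dipped: the deck tilts 7.45°, still square. I lower the tips onto the deck face and push on, sinking along with the ledge.

```bash
python3 -m handwheel '[-0.002,0,0,0,0,0,0.05, -0.002,0,0.003,0,0,0,0.05, -0.001,0,0.005,0,0,0,0.05, 0.003,0,0.005,0,0,0,0.05, 0.008,0,0.0055,0,0,0,0.05, 0.013,0,0.006,0,0,0,0.05, 0.018,0,0.0065,0,0,0,0.05, 0.023,0,0.007,0,0,0,0.05, 0.028,0,0.0075,0,0,0,0.05, 0.032,0,0.008,0,0,0,0.05, 0.035,0,0.008,0,0,0,0.05, 0.035,0,0.008,0,0,0,0.05]'
python3 m3.py w9
```

```text
t: 19.0
eef_pos: [567.4, 66.5, 44.9]
eef_rot: [0.999, 0.034, 0.002, -0.0]
force: [1.1, 0.6, -0.1]
grip_width: 0.591
gripper_force: 0.0
tcp P [-69.33    2.387] 44.89564562037356 F [0.755 0.085 0.511]
deck plane slope deg x -5.07 y 0.01 n 69070 x range [-54.916  30.385] z at ends [52.8, 45.3]
far deck edge yaw -0.05
```

```bash
python3 -m handwheel '[0.003,0,0.0005,0,0,0,0.05, 0.006,0,0.001,0,0,0,0.05, 0.009,0,0.0015,0,0,0,0.05, 0.012,0,0.002,0,0,0,0.05, 0.014,0,0.002,0,0,0,0.05, 0.014,0,0.002,0,0,0,0.05]'
python3 -m handwheel '[0.001,0,0,0,0,0,0.05, 0.002,0,0,0,0,0,0.05, 0.003,0,0,0,0,0,0.05, 0.003,0,0,0,0,0,0.05]'
python3 m3.py w10
```

```text
t: 19.55
eef_pos: [581.0, 67.4, 42.8]
eef_rot: [0.999, 0.034, 0.001, -0.0]
force: [-0.3, 0.3, -0.1]
grip_width: 0.585
gripper_force: 0.0
t: 19.88
eef_pos: [583.9, 67.6, 43.0]
eef_rot: [0.999, 0.034, 0.002, -0.0]
force: [0.4, 1.0, 0.6]
grip_width: 0.587
gripper_force: 0.0
tcp P [-52.633   2.35 ] 42.99989820314481 F [-1.207  0.079 -0.057]
deck plane slope deg x -2.48 y 0.01 n 65191 x range [-38.232  46.998] z at ends [48.6, 44.9]
far deck edge yaw -0.07
```

The plate is under the claws and its near edge is on the rim's slope, tilt 2.5°. I lower the tips nearer the ledge, then push into the plungers.

```bash
python3 -m handwheel '[-0.001,0,0.002,0,0,0,0.05, -0.001,0,0.004,0,0,0,0.05, -0.001,0,0.005,0,0,0,0.05, -0.001,0,0.005,0,0,0,0.05]'
python3 -m handwheel '[0.001,0,0,0,0,0,0.05, 0.002,0,0,0,0,0,0.05, 0.003,0,0,0,0,0,0.05, 0.004,0,0,0,0,0,0.05, 0.004,0,0,0,0,0,0.05]'
python3 m3.py w11
```

```text
t: 20.27
eef_pos: [582.1, 67.5, 37.4]
eef_rot: [0.999, 0.034, 0.001, -0.0]
force: [0.7, -0.6, 0.7]
grip_width: 0.59
gripper_force: 0.0
t: 20.68
eef_pos: [585.6, 67.7, 37.6]
eef_rot: [0.999, 0.034, -0.0, -0.0]
force: [-2.4, 0.7, 0.1]
grip_width: 0.585
gripper_force: 1.3
tcp P [-50.794   2.378] 37.594612202687266 F [-2.241  0.209 -0.28 ]
deck plane slope deg x -2.23 y -0.00 n 68550 x range [-36.423  48.8  ] z at ends [48.2, 44.9]
far deck edge yaw -0.12
```

```bash
python3 -m handwheel '[0.001,0,0,0,0,0,0.05, 0.002,0,0,0,0,0,0.05, 0.003,0,0,0,0,0,0.05, 0.004,0,0,0,0,0,0.05, 0.005,0,0,0,0,0,0.05, 0.006,0,0,0,0,0,0.05,0.006,0,0,0,0,0,0.05]'
python3 -m handwheel '[0,0,0.001,0,0,0,0.05, 0,0,0.002,0,0,0,0.05, 0,0,0.003,0,0,0,0.05, 0,0,0.003,0,0,0,0.05]'
python3 m3.py w12
```

```text
t: 21.32
eef_pos: [589.4, 68.1, 36.8]
eef_rot: [0.999, 0.034, -0.003, -0.0]
force: [-7.4, 0.4, -0.7]
grip_width: 0.586
gripper_force: 3.7
t: 21.65
eef_pos: [588.8, 68.1, 33.5]
eef_rot: [0.999, 0.034, -0.003, -0.0]
force: [-8.2, -0.3, -1.4]
grip_width: 0.583
gripper_force: 4.1
tcp P [-47.579   2.453] 33.51907187410009 F [-7.286  0.976  0.267]
deck plane slope deg x 0.04 y 0.00 n 20681 x range [-33.255  49.763] z at ends [44.9, 44.9]
far deck edge yaw 0.13
```

```bash
sed -i 's/q\[:,2\]>44.5/q[:,2]>40.5/' m3.py; python3 m3.py w13
python3 -m handwheel '[0,0,0.001,0,0,0,0.05, 0,0,0.002,0,0,0,0.05, 0,0,0.002,0,0,0,0.05]'
```

```text
tcp P [-47.565   2.458] 33.54551799056294 F [-8.33   1.198 -0.242]
deck plane slope deg x -0.11 y 0.00 n 72565 x range [-33.15   49.767] z at ends [44.2, 44.1]
far deck edge yaw -0.03
t: 22.0
eef_pos: [588.9, 68.0, 32.3]
eef_rot: [0.999, 0.034, -0.003, -0.0]
force: [-8.9, -0.4, 2.9]
grip_width: 0.587
gripper_force: 4.8
```

The deck is flat at z 44.1 with slope −0.1°, so the plate is down. I press the ledge briefly, ease back so the plungers seat it on the near wall, and lift away.

```bash
python3 -m handwheel '[0,0,0.001,0,0,0,0.05, 0,0,0.001,0,0,0,0.05, -0.001,0,0.001,0,0,0,0.05, -0.002,0,0.001,0,0,0,0.05, -0.003,0,0.001,0,0,0,0.05, -0.004,0,0.0005,0,0,0,0.05, -0.005,0,0,0,0,0,0.05, -0.006,0,0,0,0,0,0.05, -0.006,0,0,0,0,0,0.05]'
python3 -m handwheel '[-0.001,0,-0.003,0,0,0,0.05, -0.001,0,-0.015,0,0,0,0.05, -0.001,0,-0.04,0,0,0,0.05, -0.001,0,-0.08,0,0,0,0.05, -0.02,0,-0.12,0,0,0,0.05, -0.05,0,-0.16,0,0,0,0.05, -0.08,0,-0.2,0,0,0,0.05, -0.1,0,-0.22,0,0,0,0.05, -0.1,0,-0.22,0,0,0,0.05, -0.1,0,-0.22,0,0,0,0.05, -0.1,0,-0.22,0,0,0,0.05]'
python3 - <<'E'
from look import *
i=wrist("w14"); w=cloud(i); q=np.dstack([W2P(w),w[...,2]]).reshape(-1,3)
def rg(n,x0,x1,y0,y1,z0,z1):
    s=q[(q[:,0]>x0)&(q[:,0]<x1)&(q[:,1]>y0)&(q[:,1]<y1)&(q[:,2]>z0)&(q[:,2]<z1)]
    if len(s)<30: print(n,len(s));return
    A=np.c_[s[:,:2],np.ones(len(s))];c=np.linalg.lstsq(A,s[:,2],rcond=None)[0]
    print(n,len(s),"z",np.median(s[:,2]),"slopes",np.degrees(c[:2]),"x",np.percentile(s[:,0],[1,99]),"y",np.percentile(s[:,1],[1,99]))
rg("deck",-45,58,-82,84,42.5,46);rg("near ledge",-63,-40,-75,75,28,36);rg("shelf",-200,-75,-80,80,32,36.5)
rg("near ledge L",-63,-40,40,75,28,36);rg("near ledge R",-63,-40,-75,-40,28,36);rg("claws",50,85,-75,75,44.6,48)
for n in("side","scene"):
    s=get_image(n); cv2.imwrite(f"pics/{n}9.png",s["color"])
    if n=="side":
        w=cloud(s).reshape(-1,3); b=w[(np.hypot(w[:,0]-475,w[:,1]+230)<60)&(w[:,2]>95)]; print("bottle",np.median(b,0))
E
```

```text
t: 22.75
eef_pos: [587.3, 67.7, 33.3]
eef_rot: [0.999, 0.034, 0.002, -0.0]
force: [-0.0, -0.5, -0.0]
grip_width: 0.583
gripper_force: 0.7
t: 23.67
eef_pos: [486.9, 60.9, 253.1]
eef_rot: [0.999, 0.034, 0.003, -0.0]
force: [-0.2, -0.9, -0.4]
grip_width: 0.581
gripper_force: 0.0
deck 9084 z 44.02612820759694 slopes [-0.063  0.024] x [-37.38    1.592] y [-74.241  79.187]
near ledge 5687 z 32.08677866091705 slopes [-0.028  0.014] x [-62.928 -40.11 ] y [-73.407  73.456]
shelf 25971 z 34.14204558398518 slopes [-0.035  0.011] x [-198.398  -76.143] y [-78.392  78.456]
near ledge L 1321 z 32.10379291469616 slopes [ 0.104 -0.01 ] x [-62.82  -40.059] y [40.333 74.614]
near ledge R 1323 z 32.102377842008536 slopes [-0.116 -0.138] x [-62.981 -40.187] y [-74.53  -40.398]
claws 0
bottle [ 473.161 -227.442  101.363]
```

View pics/w14.png

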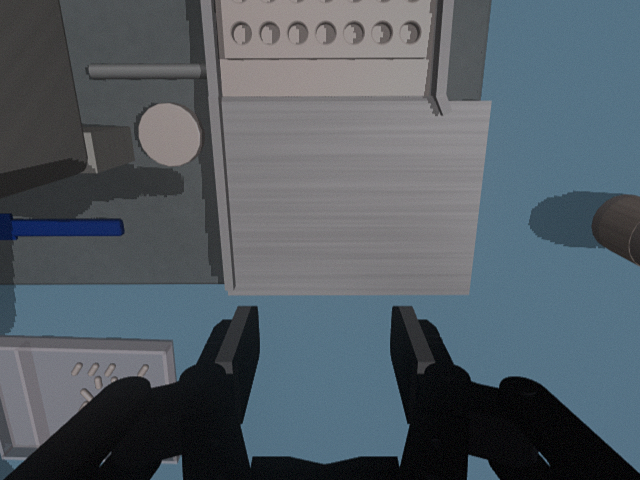

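View pics/side9.png

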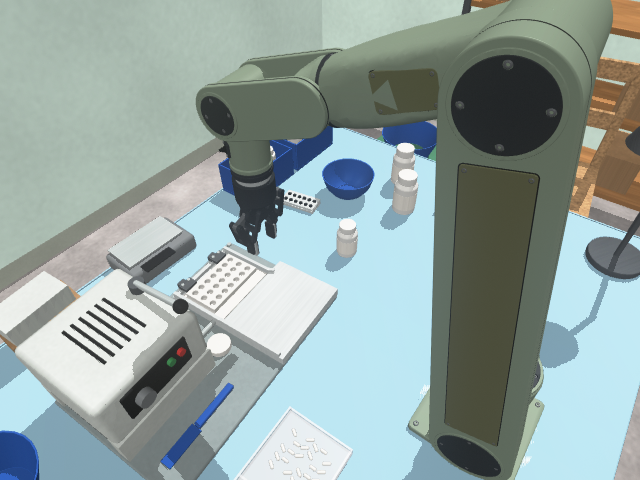

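The plate lies flat in the bed, near ledge at z 32.1 and deck at 44.0, with its far edge under the claws (side (225,280)). The bottle stands upright at side (346,238), the bystanders look to be where they started, and the robot is clear.

```bash
python3 -c "
from plant import ctrl
print(ctrl.close_job())"
```

```text
the job is handed in; nothing more can be done
None
```

The job is handed in: the bottle stands upright on the table clear of the press, and the nest plate lies flat and square on the bed floor under both claws, finished at about 24 s of the 67 s allowed.

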